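Clear and hold open the valve housing's inspection cover

TASK

The valves in the housing are to be looked at with its green inspection cover held open at the set angle. First take the loose valve block off the cover and set it down, without dropping it, in the blue parts tray while the cover stays shut; then lift the cover until it lines up with the red pointer at its side, and finish still holding it there with the gripper, against its weight. Do not push the pointer off its setting, and leave the other things where they are.

Things in the scene. Friction and masses are not known exactly. Their poses are not given: they have to be found in the camera images.
- housing: grey open-topped valve housing fixed to the bench left or right of the tray, 160 mm (x) x 220 mm (y) x 100 mm tall, yaw up to 15 degrees; origin: centre of its underside; +x to its rear (hinge side). On its +y side, 110 to 142 mm from the centre plane, a thin white quadrant plate with black ticks and the red pointer rise up to 240 mm above the bench.
- cover: green hinged lid on the housing, 160 x 220 x 8 mm, yellow stripe on its +y edge, about 0.45 kg. Origin mid-plate on the hinge line: housing's rear edge, 80 mm behind its centre, 104 mm above the bench, along y. Shut, its axes are the housing's and the plate runs to -x; it opens about +y: the front edge rises and swings back, up to 1.5 rad. Falls shut when let go.
- cover_bar (a point): middle of the black round bar handle ahead of the cover's front edge: 12 mm diameter, 140 mm long, along y, on two 10 mm arms (120 mm free between them). 210 mm from the hinge line and level with it when shut (104 mm above the bench); 44 mm free gap between bar and cover edge, nothing under the bar.
- pointer: red setting pointer, bar 150 mm long, 5 mm wide, 9 mm high, on a stiff pivot on the cover's hinge line, 136 mm to the +y side of the cover's middle; set between 28 and 55 degrees above level. Origin on the hinge line; it points along its own -x. The cover is at the mark when its plate is parallel to the pointer (x axes agree). It stays as set unless pushed.
- pointer_tip (a point): free end of the red pointer, 150 mm from the hinge line
- valve_block: loose aluminium valve block lying on the shut cover, 36 mm (its x) x 62 mm (its y) x 40 mm tall, about 0.28 kg, with a brass stub 22 mm across and 14 mm long on each y end and a flat blue plug on top; origin: centre of its underside. It can be gripped across its 36 mm sides.
- tray: blue open parts tray, 180 mm (x) x 200 mm (y), walls 40 mm high and 4 mm thick, floor 4 mm thick, fixed to the bench; origin: centre of its underside. A brass adapter stands in it near the far (+x) wall, the rest is empty.
- adapter: brass hex adapter standing in the tray near its far (+x) wall, 30 mm across, 34 mm tall; leave it alone. Origin: underside centre
- wrench: steel open-ended wrench, 170 mm, lying on the bench near the robot; leave it alone. Origin: underside, along its length
- screwdriver: screwdriver, 190 mm, lying on the right of the bench; leave it alone. Origin: underside, along its length
- gauge: round pressure gauge lying face up, 64 mm across, 30 mm tall, right of the bench; leave it alone. Origin: underside centre
- oil_bottle: yellow bottle, 64 mm across, 170 mm tall, left; leave it alone. Origin: underside centre
- cap_jar: clear jar with red lid, 60 mm across, 75 mm tall, left; leave it alone. Origin: underside centre
Mind the look-alikes: they are no part of the job. Leave any orange or purple look-alike of the valve_block alone.

How it is judged (in metres and radians):
On the way:
1. the valve block rests in the tray, let go, with the cover still shut (x of valve_block in the frame of tray between -0.085 and 0.085 m and y of valve_block in the frame of tray between -0.095 and 0.095 m and z of valve_block in the frame of tray below 0.05 m and linear speed of valve_block below 0.05 m/s and contact force between valve_block and the fingers below 0.1 N and contact force between valve_block and cover below 0.1 N and angle between cover's own z axis and vertical below 0.08 rad), for 0.2 s.
At the end, for the whole second after the job is handed in: The valve block lies at rest in the tray, let go and clear of the cover; the cover is still and within 0.07 rad (4 degrees) of parallel to the red pointer, and the gripper's fingers are carrying it (over 0.3 N of contact) (x of valve_block in the frame of tray between -0.085 and 0.085 m and y of valve_block in the frame of tray between -0.095 and 0.095 m and z of valve_block in the frame of tray below 0.05 m and linear speed of valve_block below 0.05 m/s and contact force between valve_block and the fingers below 0.1 N and contact force between valve_block and cover below 0.1 N and angle between the x axis of cover and the x axis of pointer, either way round below 0.07 rad and angle between cover's own z axis and vertical above 0.4 rad and angular speed of cover below 0.06 rad/s and contact force between the fingers and cover above 0.3 N); the arm keeps its last pose, push and grip.
It fails at once if the cover is lifted with the valve block on it (angle between cover's own z axis and vertical above 0.15 rad and contact force between valve_block and cover above 0.2 N).
It fails at once if the valve block is dropped into the tray or onto the bench (height (world z) of valve_block below 0.06 m and linear speed of valve_block above 0.7 m/s).
It fails at once if the red pointer is pushed off its setting (distance of pointer_tip from where it was at the start of the episode above 0.015 m).
It fails at once if another thing on the bench or in the tray is disturbed (distance of any of adapter, wrench, screwdriver, gauge, oil_bottle, cap_jar from where it was at the start of the episode above 0.03 m).
It also fails if it takes over 64 s, if anything falls off the work surface, if the arm or the gripper's body presses on something with over 40 N, if the wrist force passes 120 N, or if a joint passes its speed limit or range.

ROBOT

A 6-joint arm with a two-finger parallel gripper is mounted at the origin on the work surface. World frame = base frame: x ahead of the robot, y to its left, z up, the work surface at z = 0. Lengths are in m, angles in degrees, forces in N, time in s.
With the tool pointing down it reaches from about 0.375 to 0.9 m from the base axis. Payload 3.1 kg.
Tool frame: the origin (TCP) lies at the very end of the fingers, on their centre line; the grasp point (between the pads) lies bot.grip_point_offset behind it (bot.grip_point_offset is the distance from the TCP to the grasp point, in m); z points along the fingers, y is the line along which they close (so a half turn about z gives the same grasp; the last joint's range is limited). The gripper opens to 87 mm and grips with 3 to 60 N. Pads are 19 mm wide; open, the fingers measure 117 mm over their backs; the gripper's body (75 mm by 190 mm) begins 51 mm behind the grasp point.
Start: joints at [61.564, 30.224, 82.088, -0, 67.689, -10.227], TCP at [0.195, 0.594, 0.223] pointing down, gripper open.
Joint ranges: [-176.69, 176.69], [-43.24, 126.21], [12.49, 139.97], [-82, 262], [0, 151.66], [-163.58, 163.58]. Speed limits (degrees/s): [159.86, 159.86, 180, 180, 180, 180].

INTERFACE

Orientations are given as a 3x3 rotation matrix whose columns are the frame's x, y, z axes.
In Python, from rig import bot, viewer, ticket gives the robot as it stands.
- The arm moves only by the tool servo_tool, never from a script. Its argument "targets" is a list of rows, each an object with "offset": the shift along the tool's x, y, z in m, a list of three; "dr": the turn, a rotation vector about the tool's x, y, z in degrees, a list of three. In form: [{"offset": [x, y, z], "dr": [ax, ay, az]}, ...]. A call has 1 to 20 rows; each row is the pose to reach, as a shift and turn from the pose commanded when the call began, along the tool's axes at that moment; what a row does not reach only later rows make up. A row lasts 1/12 s, in which the tool goes at most 41.7 mm and 7.16 degrees, less where a joint would pass 70% of its speed; a pose out of reach is approached as far as the arm can. A call with a gripper value outside its range is refused whole. "gripper" is the gripper command: -1 is fully open, 1 is shut, values between are in proportion, set as the call begins (left out, the last holds). The fingers move at their own pace and stop on an object; the grip force is fixed at half the most. Time passes only in rows, so rows that repeat a pose let the fingers close. It gives the time, the measured TCP pose, the force, the opening and the grip force at its end, in the units of the state.
- bot.read_state(): the state, without advancing time (a new reading comes with each control period).
- viewer.capture(name): name is "scene" or "top" or "wrist"; returns a dict with "color" (420x560x3 uint8, red, green, blue), "camera_matrix" (3x3 intrinsics, pixels), "R" (3x3) and "t" (3): a world point X has camera coordinates R X + t. Camera axes: x right, y down, z forward; pixel columns grow to the right and rows downward; lengths in m; the calibration is good to about 2 mm. A picture is of the moment at which its call begins. There is no depth.
- ticket.hand_in(): hands the job in; it is judged then, once.
The state is a dict: "time_s": time; "joint_positions": joint angles; "qvel": joint speeds; "tau": joint torques, N m; "position": TCP position; "tcp_rot": TCP orientation; "force": force on the tool from outside, world axes, zero at the start; "moment": the same for the moment, N m; "opening": opening from 0.0 (shut) to 1.0 (fully open); "grasp_force": force on a finger pad.
Only numpy, scipy, OpenCV 4.12 (cv2) and the standard library are available. Lean on these libraries where they do the work, as an engineer would, in place of code of your own. Each camera call takes 0.05 s, during which the arm holds its last target. There are 200 camera calls.

## Working session

There is one attempt and no reset: what is moved stays moved. The work goes in short steps, Python scripts to look and compute and a tool call to move; the robot and the scene stay as the last step left them, time stands still between calls to the robot, and variables do not carry over. Pictures are saved under pics/ and viewed, at most 10 in all, crops included, and the job is handed in when it is done.

Besides the shell and the picture viewer there is one more tool, called after "Call:" by a JSON object that holds its "fn" and its "kwargs". servo_tool: Moves the arm, as the interface text tells. Its arguments: {"type":"object","properties":{"targets":{"type":"array"},"gripper":{"type":"number"}},"required":["targets"]}

```bash
mkdir -p pics; ls; python3 - <<'E'
from rig import bot, viewer
import cv2,pickle
s=bot.read_state();print(s, bot.grip_point_offset)
d={n:viewer.capture(n) for n in("scene","top")}
pickle.dump(d,open('c0.pkl','wb'))
for n in d:
    cv2.imwrite(f'pics/{n}0.png',cv2.resize(d[n]["color"][...,::-1],(800,600)))
    print(n,d[n]["camera_matrix"],d[n]["R"],d[n]["t"])
E
```

```text
pics
{'time_s': 0.0, 'joint_positions': array([ 6.15632536e+01,  3.02772213e+01,  8.21553989e+01, -1.22993293e-03,
        6.76866957e+01, -1.02279579e+01]), 'qvel': array([-0.18073913,  0.04015019, -0.01519781, -0.04042543, -0.01987073,
        0.08191895]), 'tau': array([-2.95127656e-04, -4.40045857e+01, -1.76592028e+01,  6.33445638e-02,
        5.82713750e-02, -1.56056835e-04]), 'position': array([0.1949415 , 0.59307309, 0.22159579]), 'tcp_rot': array([[-9.49926514e-01,  3.12471869e-01, -9.74177662e-04],
       [ 3.12473191e-01,  9.49924795e-01, -1.84064941e-03],
       [ 3.50244354e-04, -2.05288609e-03, -9.99997831e-01]]), 'force': array([ 0.07806826, -0.3646748 ,  1.5797446 ]), 'moment': array([-0.04586228,  0.00452245, -0.03171634]), 'grasp_force': 0.0, 'opening': 1.000767155709432} 0.0187
scene [[535.59061947   0.         284.35031595]
 [  0.         535.59061947 203.33193049]
 [  0.           0.           1.        ]] [[-0.52896298  0.84857057 -0.01123158]
 [ 0.49313434  0.29657424 -0.81783998]
 [-0.69066394 -0.43814576 -0.57533609]] [ 0.28056058 -0.17842976  1.91661505]
top [[493.83941707   0.         283.14739457]
 [  0.         493.83941707 212.32697577]
 [  0.           0.           1.        ]] [[-0.023697   -0.99942315 -0.02432739]
 [-0.98063364  0.02796992 -0.19384364]
 [ 0.19441226  0.01926274 -0.98073076]] [0.02266757 0.55472255 1.33721271]
```

View pics/top0.png

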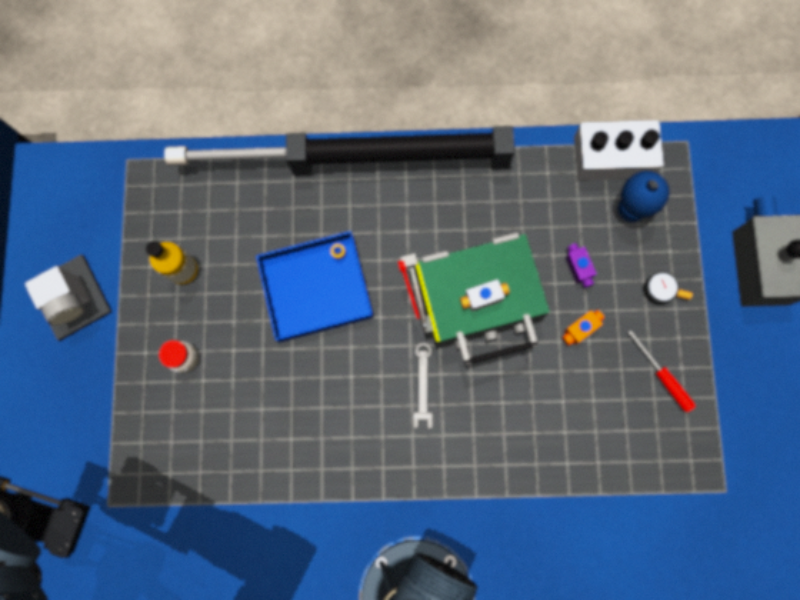

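View pics/scene0.png

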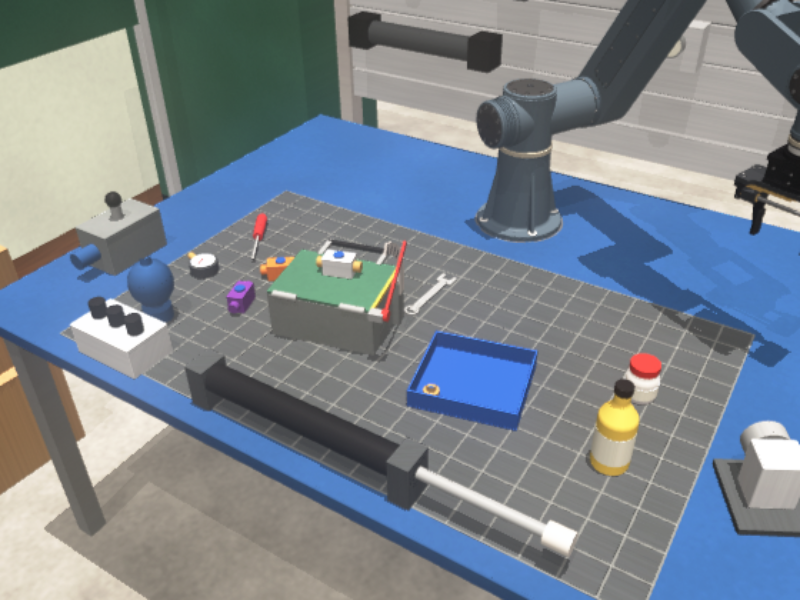

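The top view (800×600) shows the green cover with corners near (415,265), (525,237), (547,315) and (440,340), and the block's blue plug at (485,293). It also has the tray around (315,287), the adapter at (338,250) and the wrench at (423,385). In the scene view the red pointer runs from about (386,318) to (404,243).

```bash
cat > h.py <<'E'
import numpy as np,cv2,pickle
def ray(c,p):
    d=c["R"].T@np.linalg.inv(c["camera_matrix"])@np.array([p[0],p[1],1.]); return -c["R"].T@c["t"],d
def onplane(c,p,n,q):
    o,d=ray(c,p); n=np.array(n,float); return o+d*(n@(np.array(q)-o))/(n@d)
def onz(c,p,z): return onplane(c,p,[0,0,1],[0,0,z])
def mask(c,lo,hi,box=None):
    m=cv2.inRange(cv2.cvtColor(c["color"],cv2.COLOR_RGB2HSV),lo,hi)
    if box is not None:
        b=np.zeros_like(m); x0,y0,x1,y1=box; b[y0:y1,x0:x1]=255; m&=b
    return m
def big(m):
    k=cv2.findContours(m,cv2.RETR_EXTERNAL,cv2.CHAIN_APPROX_NONE)[0]; return max(k,key=cv2.contourArea)
def rectz(c,m,z):
    P=np.array([onz(c,p[0],z)[:2] for p in big(m)],np.float32)
    (cx,cy),(w,h),a=cv2.minAreaRect(P*1000); return cx,cy,w,h,a
E
python3 - <<'E'
from h import *
d=pickle.load(open('c0.pkl','rb')); T,S=d['top'],d['scene']
B=[270,155,400,260]
g=mask(T,(60,60,40),(90,255,255),B); print('green',rectz(T,g,.108))
y=mask(T,(24,120,100),(34,255,255),[280,170,312,245]); print('stripe',rectz(T,y,.108))
bar=mask(T,(0,0,0),(180,255,60),[318,225,380,260]); print('dark bar',rectz(T,bar,.104))
w=mask(T,(0,0,150),(180,60,255),[320,190,365,220]); print('block white',rectz(T,w,.148))
bl=mask(T,(105,120,80),(125,255,255),[320,190,365,220]); print('plug',rectz(T,bl,.149))
k=mask(T,(15,80,60),(30,255,255),[315,190,365,220]);pts=cv2.findNonZero(k)
for q in cv2.findContours(k,cv2.RETR_EXTERNAL,cv2.CHAIN_APPROX_NONE)[0]:
    if cv2.contourArea(q)>5: m=q[:,0].mean(0);print('stub',m,onz(T,m,.128))
t=mask(T,(100,120,20),(125,255,255),[170,155,268,245])
print('tray',rectz(T,t,.03))
a=mask(T,(10,50,60),(30,255,255),[225,160,250,185]);print('adapter',rectz(T,a,.034))
for n,c,b in(('S',S,[255,160,300,230]),('T',T,[270,175,300,230])):
    r=mask(c,(0,150,80),(8,255,255),b)|mask(c,(174,150,80),(180,255,255),b)
    q=big(r);print(n,cv2.minAreaRect(q))
for n,c in d.items(): print(n,'cam',-c['R'].T@c['t'])
wr=mask(T,(0,0,120),(180,40,255),[285,238,305,302]);print('wrench',rectz(T,wr,.005))
for nm,m in(('g',g),('bar',bar)):
    print(nm,[np.round(onz(T,p,.106)[:2],3) for p in cv2.boxPoints(cv2.minAreaRect(big(m)))])
v=[cv2.resize(T['color'][150:265,165:405,::-1],None,fx=3.3,fy=3.3)]
cv2.imwrite('pics/crop.png',v[0])
cv2.imwrite('pics/crops.png',cv2.resize(S['color'][150:290,180:390,::-1],None,fx=3.8,fy=3.8,interpolation=cv2.INTER_CUBIC))
E
```

```text
green (573.4068603515625, -144.8394317626953, 164.37460327148438, 211.9759521484375, 13.295831680297852)
stripe (546.0419311523438, -33.860992431640625, 156.3997344970703, 9.069074630737305, 13.234968185424805)
dark bar (445.2443542480469, -170.71534729003906, 33.70059585571289, 117.97428894042969, 23.65268325805664)
block white (552.015625, -141.97607421875, 37.91265106201172, 65.06005859375, 17.1389102935791)
plug (551.8718872070312, -140.65301513671875, 15.700004577636719, 16.188295364379883, 87.32127380371094)
stub [325.28571429 211.23809524] [ 0.54032287 -0.10549127  0.128     ]
stub [353.29411765 201.76470588] [ 0.56395264 -0.18110408  0.128     ]
tray (603.0132446289062, 192.08290100097656, 188.42994689941406, 205.2191925048828, 13.266535758972168)
adapter (672.3704223632812, 143.22415161132812, 23.355558395385742, 27.247520446777344, 89.61466217041016)
S ((274.67645263671875, 195.79409790039062), (4.123106002807617, 56.025733947753906), 14.03624439239502)
T ((286.7305908203125, 202.24075317382812), (41.43641662597656, 4.3777289390563965), 70.46334838867188)
scene cam [1.56013291 0.65459897 0.95992195]
top cam [ 0.2845462  -0.01861943  1.41952651]
wrench (397.3435363769531, -19.3553409576416, 54.38683319091797, 170.60110473632812, 88.60004425048828)
g [array([ 0.629, -0.023]), array([ 0.681, -0.234]), array([ 0.518, -0.266]), array([ 0.469, -0.06 ])]
bar [array([ 0.437, -0.11 ]), array([ 0.484, -0.218]), array([ 0.453, -0.231]), array([ 0.406, -0.123])]
```

View pics/crop.png

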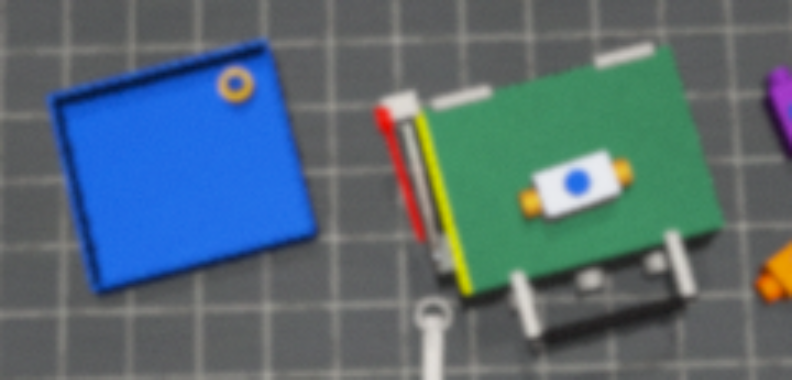

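View pics/crops.png

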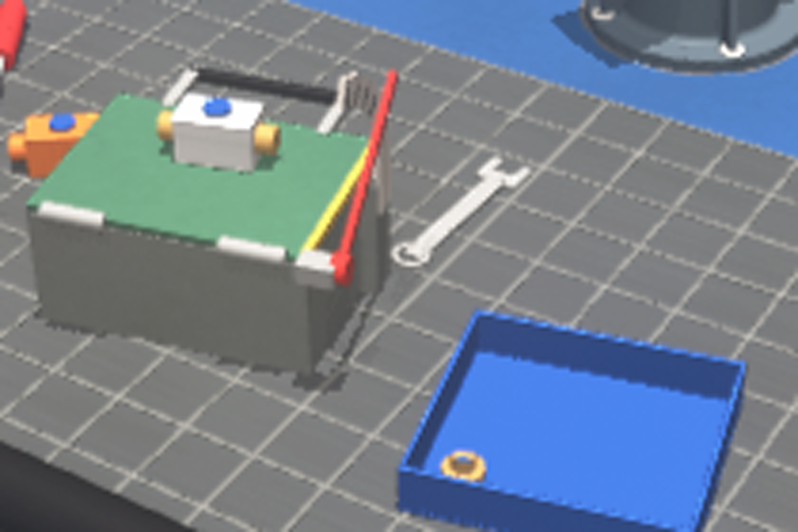

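The crops show the bar handle free, with its middle at about (610,320) in the top crop. The block is skewed a few degrees from the cover, and the pointer runs from pivot (342,265) to tip (391,75) in the scene crop. Next I'll work out the pointer angle and the first move.

```bash
cat >> h.py <<'E'
from scipy.spatial.transform import Rotation as Ro
psi=np.radians(13.3); HX=np.array([np.cos(psi),np.sin(psi),0]); HY=np.array([-np.sin(psi),np.cos(psi),0]); UZ=np.array([0,0,1.])
HG=np.array([.649,-.120,.104])
def down(yaw,tilt=0):
    a=np.radians(yaw); y=np.array([np.cos(a),np.sin(a),0]); z=-UZ; x=np.cross(y,z)
    return Ro.from_rotvec(-np.radians(tilt)*np.cross(UZ,y)).as_matrix()@np.c_[x,y,z]  # tilt>0: fingers point along +y horizontally
def move(p,R=None):
    from rig import bot
    s=bot.read_state(); R0=np.array(s['tcp_rot']); R=R0 if R is None else R
    print('t',round(s['time_s'],2),'pos',np.round(s['position'],4),'off',np.round(R0.T@(np.array(p)-s['position']),4),'dr',np.round(Ro.from_matrix(R0.T@R).as_rotvec(degrees=True),2))
E
python3 - <<'E'
from h import *
d=pickle.load(open('c0.pkl','rb')); T,S=d['top'],d['scene']
q0=HG+.136*HY
for n,c,b in(('S',S,[255,160,300,230]),('T',T,[270,175,300,230])):
    r=mask(c,(0,150,80),(8,255,255),b)|mask(c,(174,150,80),(180,255,255),b)
    P=np.array([(lambda X:[(X-q0)@HX,(X-q0)@UZ])(onplane(c,p,HY,q0)) for p in cv2.findNonZero(r)[:,0]])
    P=P[np.hypot(*P.T)>.03]
    vx,vy,x,y=cv2.fitLine(P.astype(np.float32),cv2.DIST_HUBER,0,.01,.01).ravel()
    print(n,np.degrees(np.arctan(-vy/vx)),P.min(0),P.max(0),'perp off',(0-x)*vy-(0-y)*vx)
    tip=P[P[:,1]>P[:,1].max()-.006].mean(0);print('tip',tip,np.hypot(*tip),np.degrees(np.arctan2(tip[1],-tip[0])))
move([.45,.25,.33],down(17.2)); move([.552,-.141,.26],down(17.2))
E
```

```text
S 34.735577 [-0.10732716  0.02193228] [0.02478323 0.09834926] perp off 0.017319337
tip [-0.10310238  0.09595205] 0.14084352202618908 42.94273495170937
T 63.183712 [-0.13607388 -0.14889809] [0.03734716 0.22249765] perp off -0.015839357
tip [-0.13607388  0.22249765] 0.2608089467856551 58.55110836516602
t 0.1 pos [0.195  0.5931 0.2217] off [-0.3494 -0.2465 -0.108 ] dr [-1.100e-01  3.000e-02  5.459e+01]
t 0.1 pos [0.195  0.5931 0.2217] off [-0.5685 -0.5859 -0.0374] dr [-1.100e-01  3.000e-02  5.459e+01]
```

Call:
{"fn": "servo_tool", "kwargs": {"targets": [{"offset": [-0.02,-0.02,-0.04],"dr": [0,0,0]},{"offset": [-0.05,-0.04,-0.07],"dr": [0,0,7]},{"offset": [-0.08,-0.06,-0.09],"dr": [0,0,14]},{"offset": [-0.11,-0.08,-0.1],"dr": [0,0,21]},{"offset": [-0.14,-0.1,-0.108],"dr": [0,0,28]},{"offset": [-0.17,-0.12,-0.108],"dr": [0,0,35]},{"offset": [-0.2,-0.14,-0.108],"dr": [0,0,42]},{"offset": [-0.23,-0.16,-0.108],"dr": [0,0,49]},{"offset": [-0.26,-0.18,-0.108],"dr": [0,0,54.6]},{"offset": [-0.29,-0.205,-0.108],"dr": [0,0,54.6]},{"offset": [-0.32,-0.225,-0.108],"dr": [0,0,54.6]},{"offset": [-0.349,-0.246,-0.108],"dr": [0,0,54.6]},{"offset": [-0.37,-0.276,-0.108],"dr": [0,0,54.6]},{"offset": [-0.39,-0.306,-0.108],"dr": [0,0,54.6]},{"offset": [-0.41,-0.336,-0.108],"dr": [0,0,54.6]},{"offset": [-0.43,-0.366,-0.108],"dr": [0,0,54.6]},{"offset": [-0.45,-0.396,-0.108],"dr": [0,0,54.6]},{"offset": [-0.465,-0.42,-0.108],"dr": [0,0,54.6]},{"offset": [-0.475,-0.44,-0.108],"dr": [0,0,54.6]},{"offset": [-0.485,-0.46,-0.108],"dr": [0,0,54.6]}]}}

```text
time_s: 1.77
position: [0.5121, 0.0035, 0.3301]
tcp_rot: [[-0.294, 0.956, -0.001], [0.956, 0.294, 0.0], [0.0, -0.001, -1.0]]
force: [-0.6, 0.4, 0.9]
opening: 0.999
grasp_force: 0.0
```

```bash
python3 - <<'E'
from h import *
from rig import viewer
d=pickle.load(open('c0.pkl','rb')); T,S=d['top'],d['scene']
def tri(a,b):
    M=[c["camera_matrix"]@np.c_[c["R"],c["t"]] for c in(S,T)]
    X=cv2.triangulatePoints(M[0],M[1],np.array(a,float),np.array(b,float)); return (X[:3]/X[3]).ravel()
e={}
for n,c,b in(('S',S,[260,160,292,226]),('T',T,[274,175,297,226])):
    r=mask(c,(0,130,80),(8,255,255),b)|mask(c,(174,130,80),(180,255,255),b)
    q=cv2.findNonZero(r)[:,0]; vx,vy,x,y=cv2.fitLine(q,cv2.DIST_HUBER,0,.01,.01).ravel()
    t=(q-[x,y])@[vx,vy]; e[n]=(x,y,vx,vy,t.min(),t.max()); print(n,np.round(e[n],2),q.min(0),q.max(0))
# direction from intersection of the two view planes
N=[]
for n,c in(('S',S),('T',T)):
    x,y,vx,vy,_,_=e[n]; o,a=ray(c,(x,y)); _,b=ray(c,(x+20*vx,y+20*vy)); k=np.cross(a,b); N.append(k/np.linalg.norm(k))
D=np.cross(*N); D/=np.linalg.norm(D); D*=np.sign(D[2]); print('dir',D,'elev',np.degrees(np.arcsin(D[2])),'in-plane',np.degrees(np.arctan2(D[2],-D@HX)),'side',D@HY)
# end points
P=lambda n,k:(e[n][0]+e[n][2]*e[n][k],e[n][1]+e[n][3]*e[n][k])
for n in e: print(n,P(n,4),P(n,5))
for a in(4,5):
  for b in(4,5):
    X=tri(P('S',a),P('T',b));print(a,b,X,'rel',[(X-HG)@k for k in(HX,HY,UZ)])
w=viewer.capture('wrist');pickle.dump(w,open('w1.pkl','wb'));cv2.imwrite('pics/w1.png',w['color'][...,::-1])
move([.552,-.141,.26],down(17.2))
E
```

```text
S [ 2.7476e+02  1.9925e+02  2.6000e-01 -9.7000e-01 -2.5390e+01  3.1360e+01] [267 169] [283 224]
T [286.01 201.44   0.31   0.95 -20.01  21.72] [278 183] [293 222]
dir [-0.7806441  -0.19545262  0.59362705] elev 36.414819127572535 in-plane 36.41720430152852 side -0.010623387614232687
S (np.float64(268.2526945849415), np.float64(223.8019466778377)) (np.float64(282.79120115823366), np.float64(168.94466241943465))
T (np.float64(279.8456161180198), np.float64(182.40210349031688)) (np.float64(292.70455572759664), np.float64(222.0957107098322))
4 4 [0.63050577 0.01399917 0.10081434] rel [np.float64(0.012828276823761628), np.float64(0.13465975856211046), np.float64(-0.003185656978762566)]
4 5 [ 0.54071044 -0.03181409  0.02284787] rel [np.float64(-0.08509796213539898), np.float64(0.11073264870825376), np.float64(-0.08115213313070149)]
5 4 [0.58518876 0.02097291 0.25032868] rel [np.float64(-0.02966897428480467), np.float64(0.15187161661487916), np.float64(0.1463286769082633)]
5 5 [ 0.50241364 -0.01890871  0.1929783 ] rel [np.float64(-0.11939872269540133), np.float64(0.13210205978033296), np.float64(0.08897830082310974)]
t 1.82 pos [ 5.132e-01 -2.000e-04  3.301e-01] off [-0.1458 -0.004   0.0706] dr [-0.07  0.21 -0.19]
```

View pics/w1.png

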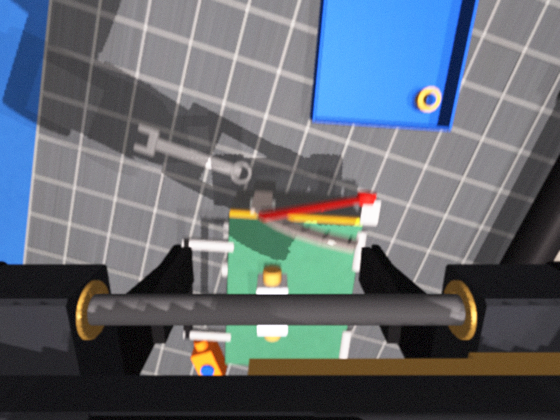

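The wrist view shows the block under the gripper line at about (272,300), the pointer clear of it at (260–370, 200–215), and the cover's bar arms on the left. From the two views the pointer angle comes out at about 36.5°.

Call:
{"fn": "servo_tool", "kwargs": {"targets": [{"offset": [-0.03,-0.001,0],"dr": [0,0,0]},{"offset": [-0.06,-0.002,0],"dr": [0,0,0]},{"offset": [-0.09,-0.003,0],"dr": [0,0,0]},{"offset": [-0.12,-0.003,0.01],"dr": [0,0,0]},{"offset": [-0.135,-0.004,0.03],"dr": [0,0,0]},{"offset": [-0.142,-0.004,0.05],"dr": [0,0,0]},{"offset": [-0.142,-0.004,0.08],"dr": [0,0,0]},{"offset": [-0.142,-0.004,0.11],"dr": [0,0,0]},{"offset": [-0.142,-0.004,0.13],"dr": [0,0,0]},{"offset": [-0.142,-0.004,0.14],"dr": [0,0,0]},{"offset": [-0.142,-0.004,0.14],"dr": [0,0,0]},{"offset": [-0.142,-0.004,0.14],"dr": [0,0,0]}]}}

```text
time_s: 2.82
position: [0.5506, -0.1316, 0.1906]
tcp_rot: [[-0.296, 0.955, -0.0], [0.955, 0.296, 0.0], [0.0, -0.0, -1.0]]
force: [0.4, -0.2, 0.0]
opening: 0.998
grasp_force: 0.0
```

```bash
python3 - <<'E'
from h import *
from rig import viewer
move([.552,-.141,.116],down(17.2))
w=viewer.capture('wrist');cv2.imwrite('pics/w2.png',w['color'][...,::-1])
E
```

```text
t 2.82 pos [ 0.5506 -0.1316  0.1906] off [-0.0094 -0.0015  0.0746] dr [-0.01 -0.01  0.  ]
```

View pics/w2.png

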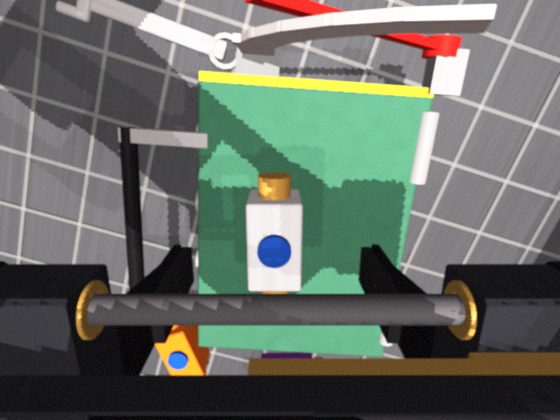

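The block is centred between the fingers and square to them, with its plug at (274,250). Descending to grip.

Call:
{"fn": "servo_tool", "kwargs": {"targets": [{"offset": [-0.009,-0.0015,0.015],"dr": [0,0,0]},{"offset": [-0.009,-0.0015,0.03],"dr": [0,0,0]},{"offset": [-0.009,-0.0015,0.045],"dr": [0,0,0]},{"offset": [-0.009,-0.0015,0.06],"dr": [0,0,0]},{"offset": [-0.009,-0.0015,0.07],"dr": [0,0,0]},{"offset": [-0.009,-0.0015,0.074],"dr": [0,0,0]},{"offset": [-0.009,-0.0015,0.074],"dr": [0,0,0]},{"offset": [-0.009,-0.0015,0.074],"dr": [0,0,0]}]}}

```text
time_s: 3.53
position: [0.5523, -0.141, 0.1175]
tcp_rot: [[-0.296, 0.955, 0.002], [0.955, 0.296, -0.001], [-0.001, 0.001, -1.0]]
force: [0.6, 0.2, -0.4]
opening: 0.996
grasp_force: 0.0
```

Call:
{"fn": "servo_tool", "kwargs": {"targets": [{"offset": [0,0,0],"dr": [0,0,0]},{"offset": [0,0,0],"dr": [0,0,0]},{"offset": [0,0,0],"dr": [0,0,0]},{"offset": [0,0,0],"dr": [0,0,0]},{"offset": [0,0,0],"dr": [0,0,0]},{"offset": [0,0,0],"dr": [0,0,0]},{"offset": [0,0,0],"dr": [0,0,0]},{"offset": [0,0,0],"dr": [0,0,0]},{"offset": [0,0,0],"dr": [0,0,0]},{"offset": [0,0,0],"dr": [0,0,0]}], "gripper": 1}}

```text
time_s: 4.37
position: [0.5517, -0.1407, 0.1165]
tcp_rot: [[-0.295, 0.955, 0.0], [0.955, 0.295, 0.0], [0.0, 0.0, -1.0]]
force: [1.1, -0.4, -0.2]
opening: 0.411
grasp_force: 30.0
```

Gripped (opening 0.41, about 36 mm). Lifting straight up by 0.22 m.

Call:
{"fn": "servo_tool", "kwargs": {"targets": [{"offset": [0,0,-0.005],"dr": [0,0,0]},{"offset": [0,0,-0.015],"dr": [0,0,0]},{"offset": [0,0,-0.03],"dr": [0,0,0]},{"offset": [0,0,-0.05],"dr": [0,0,0]},{"offset": [0,0,-0.07],"dr": [0,0,0]},{"offset": [0,0,-0.09],"dr": [0,0,0]},{"offset": [0,0,-0.11],"dr": [0,0,0]},{"offset": [0,0,-0.13],"dr": [0,0,0]},{"offset": [0,0,-0.15],"dr": [0,0,0]},{"offset": [0,0,-0.17],"dr": [0,0,0]},{"offset": [0,0,-0.19],"dr": [0,0,0]},{"offset": [0,0,-0.205],"dr": [0,0,0]},{"offset": [0,0,-0.215],"dr": [0,0,0]},{"offset": [0,0,-0.22],"dr": [0,0,0]},{"offset": [0,0,-0.22],"dr": [0,0,0]}]}}

```text
time_s: 5.62
position: [0.5517, -0.1407, 0.3376]
tcp_rot: [[-0.296, 0.955, 0.001], [0.955, 0.296, -0.001], [-0.001, 0.001, -1.0]]
force: [-0.5, 0.1, -4.1]
opening: 0.408
grasp_force: 30.0
```

```bash
python3 - <<'E'
from h import *
move([.579,.207,.336],down(13.3))
E
```

```text
t 5.62 pos [ 0.5517 -0.1407  0.3376] off [0.3241 0.1289 0.0014] dr [0.07 0.06 3.89]
```

Call:
{"fn": "servo_tool", "kwargs": {"targets": [{"offset": [0.006,0.002,0],"dr": [0,0,0]},{"offset": [0.02,0.008,0],"dr": [0,0,1]},{"offset": [0.04,0.016,0],"dr": [0,0,2]},{"offset": [0.06,0.024,0],"dr": [0,0,3]},{"offset": [0.08,0.032,0],"dr": [0,0,3.9]},{"offset": [0.1,0.04,0],"dr": [0,0,3.9]},{"offset": [0.12,0.048,0],"dr": [0,0,3.9]},{"offset": [0.14,0.056,0],"dr": [0,0,3.9]},{"offset": [0.16,0.064,0],"dr": [0,0,3.9]},{"offset": [0.18,0.072,0],"dr": [0,0,3.9]},{"offset": [0.2,0.08,0],"dr": [0,0,3.9]},{"offset": [0.22,0.088,0],"dr": [0,0,3.9]},{"offset": [0.24,0.096,0],"dr": [0,0,3.9]},{"offset": [0.26,0.104,0],"dr": [0,0,3.9]},{"offset": [0.28,0.112,0],"dr": [0,0,3.9]},{"offset": [0.3,0.12,0],"dr": [0,0,3.9]},{"offset": [0.315,0.126,0],"dr": [0,0,3.9]},{"offset": [0.322,0.128,0],"dr": [0,0,3.9]},{"offset": [0.324,0.129,0],"dr": [0,0,3.9]},{"offset": [0.324,0.129,0],"dr": [0,0,3.9]}]}}

```text
time_s: 7.28
position: [0.5784, 0.2071, 0.3354]
tcp_rot: [[-0.231, 0.973, -0.002], [0.973, 0.231, -0.001], [-0.0, -0.002, -1.0]]
force: [-0.4, -0.1, -3.5]
opening: 0.411
grasp_force: 30.0
```

Call:
{"fn": "servo_tool", "kwargs": {"targets": [{"offset": [0,0,0.005],"dr": [0,0,0]},{"offset": [0,0,0.02],"dr": [0,0,0]},{"offset": [0,0,0.04],"dr": [0,0,0]},{"offset": [0,0,0.06],"dr": [0,0,0]},{"offset": [0,0,0.08],"dr": [0,0,0]},{"offset": [0,0,0.1],"dr": [0,0,0]},{"offset": [0,0,0.12],"dr": [0,0,0]},{"offset": [0,0,0.14],"dr": [0,0,0]},{"offset": [0,0,0.16],"dr": [0,0,0]},{"offset": [0,0,0.18],"dr": [0,0,0]},{"offset": [0,0,0.2],"dr": [0,0,0]},{"offset": [0,0,0.22],"dr": [0,0,0]},{"offset": [0,0,0.24],"dr": [0,0,0]},{"offset": [0,0,0.255],"dr": [0,0,0]},{"offset": [0,0,0.265],"dr": [0,0,0]},{"offset": [0,0,0.27],"dr": [0,0,0]},{"offset": [0,0,0.27],"dr": [0,0,0]},{"offset": [0,0,0.27],"dr": [0,0,0]}]}}

```text
time_s: 8.78
position: [0.5797, 0.2066, 0.067]
tcp_rot: [[-0.229, 0.973, 0.001], [0.973, 0.229, 0.0], [-0.0, 0.001, -1.0]]
force: [1.0, 0.0, -2.6]
opening: 0.411
grasp_force: 30.0
```

```bash
python3 - <<'E'
from h import *
from rig import viewer
move([.579,.207,.0125],down(13.3))
w=viewer.capture('scene');cv2.imwrite('pics/s3.png',w['color'][...,::-1])
E
```

```text
t 8.78 pos [0.5797 0.2066 0.067 ] off [ 0.0005 -0.0006  0.0545] dr [ 0.05  0.01 -0.04]
```

View pics/s3.png

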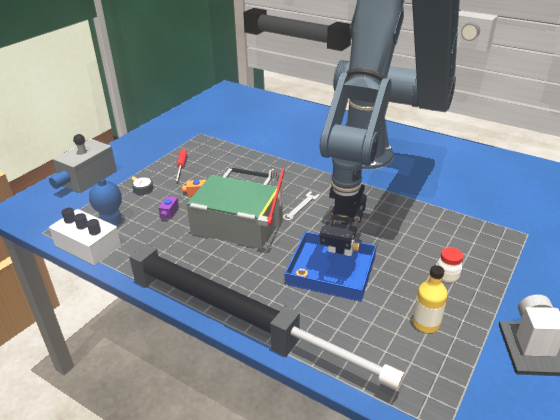

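The block hangs over the near half of the tray at about (340,250), clear of the adapter at (300,273). Lowering slowly.

Call:
{"fn": "servo_tool", "kwargs": {"targets": [{"offset": [0,0,0.01],"dr": [0,0,0]},{"offset": [0,0,0.02],"dr": [0,0,0]},{"offset": [0,0,0.03],"dr": [0,0,0]},{"offset": [0,0,0.038],"dr": [0,0,0]},{"offset": [0,0,0.044],"dr": [0,0,0]},{"offset": [0,0,0.048],"dr": [0,0,0]},{"offset": [0,0,0.05],"dr": [0,0,0]},{"offset": [0,0,0.052],"dr": [0,0,0]},{"offset": [0,0,0.054],"dr": [0,0,0]},{"offset": [0,0,0.054],"dr": [0,0,0]},{"offset": [0,0,0.054],"dr": [0,0,0]}]}}

```text
time_s: 9.75
position: [0.5794, 0.207, 0.0129]
tcp_rot: [[-0.23, 0.973, 0.001], [0.973, 0.23, 0.0], [-0.0, 0.001, -1.0]]
force: [-0.9, -0.9, -3.7]
opening: 0.411
grasp_force: 30.0
```

Call:
{"fn": "servo_tool", "kwargs": {"targets": [{"offset": [0,0,0.001],"dr": [0,0,0]},{"offset": [0,0,0.002],"dr": [0,0,0]},{"offset": [0,0,0.002],"dr": [0,0,0]},{"offset": [0,0,0.002],"dr": [0,0,0]}]}}

```text
time_s: 10.08
position: [0.5794, 0.207, 0.0125]
tcp_rot: [[-0.23, 0.973, 0.001], [0.973, 0.23, 0.0], [-0.0, 0.001, -1.0]]
force: [-3.2, -0.8, 7.4]
opening: 0.414
grasp_force: 30.0
```

On the floor. Releasing part-way, then rising.

Call:
{"fn": "servo_tool", "kwargs": {"targets": [{"offset": [0,0,0],"dr": [0,0,0]},{"offset": [0,0,0],"dr": [0,0,0]},{"offset": [0,0,0],"dr": [0,0,0]},{"offset": [0,0,0],"dr": [0,0,0]},{"offset": [0,0,0],"dr": [0,0,0]},{"offset": [0,0,0],"dr": [0,0,0]},{"offset": [0,0,-0.01],"dr": [0,0,0]},{"offset": [0,0,-0.03],"dr": [0,0,0]},{"offset": [0,0,-0.06],"dr": [0,0,0]},{"offset": [0,0,-0.09],"dr": [0,0,0]},{"offset": [0,0,-0.12],"dr": [0,0,0]},{"offset": [0,0,-0.15],"dr": [0,0,0]},{"offset": [0,0,-0.18],"dr": [0,0,0]},{"offset": [0,0,-0.21],"dr": [0,0,0]},{"offset": [0,0,-0.24],"dr": [0,0,0]},{"offset": [0,0,-0.27],"dr": [0,0,0]},{"offset": [0,0,-0.29],"dr": [0,0,0]},{"offset": [0,0,-0.3],"dr": [0,0,0]},{"offset": [0,0,-0.3],"dr": [0,0,0]}], "gripper": -0.2}}

```text
time_s: 11.67
position: [0.5803, 0.2072, 0.3139]
tcp_rot: [[-0.23, 0.973, 0.006], [0.973, 0.23, 0.001], [-0.0, 0.006, -1.0]]
force: [0.1, 0.7, 0.5]
opening: 0.603
grasp_force: 0.0
```

```bash
python3 - <<'E'
from h import *
b=HG-.21*HX; print(b)
for tilt in(0,20):
    R=down(13.3,tilt); print(R[:,2]); p=b+.012*R[:,2]
    move(p-.14*R[:,2],R); move(p,R)
E
```

```text
[ 0.44463244 -0.16831044  0.104     ]
[ 0.  0. -1.]
t 11.67 pos [0.5803 0.2072 0.3139] off [-0.3342 -0.2189  0.0807] dr [ 0.35  0.02 -0.  ]
t 11.67 pos [0.5803 0.2072 0.3139] off [-0.3342 -0.2197  0.2207] dr [ 0.35  0.02 -0.  ]
[ 0.33284678  0.07868164 -0.93969262]
t 11.67 pos [0.5803 0.2072 0.3139] off [-0.3342 -0.2627  0.0881] dr [-19.65   0.02   0.  ]
t 11.67 pos [0.5803 0.2072 0.3139] off [-0.3342 -0.2156  0.22  ] dr [-19.65   0.02   0.  ]
```

```bash
python3 - <<'E'
from h import *
b=HG-.21*HX
R=down(13.3,10); p=b+.012*R[:,2]
move(p-.17*R[:,2],R); move(p,R)
E
```

```text
t 11.67 pos [0.5803 0.2072 0.3139] off [-0.3342 -0.2461  0.0529] dr [-9.65  0.02 -0.  ]
t 11.67 pos [0.5803 0.2072 0.3139] off [-0.3342 -0.2176  0.2205] dr [-9.65  0.02 -0.  ]
```

Call:
{"fn": "servo_tool", "kwargs": {"targets": [{"offset": [-0.01,-0.008,0],"dr": [0,0,0]},{"offset": [-0.03,-0.023,0],"dr": [-1,0,0]},{"offset": [-0.055,-0.04,0],"dr": [-2,0,0]},{"offset": [-0.08,-0.06,0],"dr": [-3,0,0]},{"offset": [-0.105,-0.08,0],"dr": [-4,0,0]},{"offset": [-0.13,-0.1,0],"dr": [-5,0,0]},{"offset": [-0.155,-0.12,0],"dr": [-6,0,0]},{"offset": [-0.18,-0.14,0],"dr": [-7,0,0]},{"offset": [-0.205,-0.16,0],"dr": [-8,0,0]},{"offset": [-0.23,-0.18,0],"dr": [-9,0,0]},{"offset": [-0.255,-0.2,0],"dr": [-9.6,0,0]},{"offset": [-0.28,-0.215,0],"dr": [-9.6,0,0]},{"offset": [-0.305,-0.23,0.01],"dr": [-9.6,0,0]},{"offset": [-0.325,-0.24,0.03],"dr": [-9.6,0,0]},{"offset": [-0.334,-0.246,0.05],"dr": [-9.6,0,0]},{"offset": [-0.334,-0.246,0.053],"dr": [-9.6,0,0]},{"offset": [-0.334,-0.246,0.053],"dr": [-9.6,0,0]}], "gripper": 0.1}}

```text
time_s: 13.08
position: [0.414, -0.1734, 0.2549]
tcp_rot: [[-0.228, 0.961, 0.157], [0.974, 0.224, 0.043], [0.007, 0.162, -0.987]]
force: [-0.0, 0.0, 0.7]
opening: 0.447
grasp_force: 0.0
```

```bash
python3 - <<'E'
from h import *
from rig import viewer
b=HG-.21*HX
R=down(13.3,10); p=b+.012*R[:,2]
move(p,R)
w=viewer.capture('wrist');cv2.imwrite('pics/w4.png',w['color'][...,::-1])
T=viewer.capture('top')
w=mask(T,(0,0,150),(180,60,255),[190,165,262,235]);print('block',rectz(T,w,.044))
E
```

```text
t 13.08 pos [ 0.414  -0.1734  0.2549] off [-0.0031  0.0062  0.166 ] dr [-0.66 -0.36 -0.2 ]
block (577.38134765625, 206.80780029296875, 37.0317497253418, 70.50923156738281, 12.755446434020996)
```

View pics/w4.png

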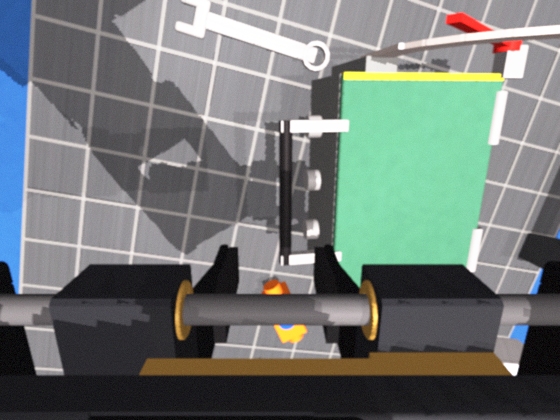

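The block lies in the tray at (577, 207) mm, fully inside. The wrist view shows the bar at x≈285 (y 125–262), with three white studs on the housing front at x≈302–322. I'll check the stud height before putting a finger into the gap.

```bash
python3 - <<'E'
from h import *
from rig import viewer
d=pickle.load(open('c0.pkl','rb')); T=d['top']; W=viewer.capture('wrist')
M=[c["camera_matrix"]@np.c_[c["R"],c["t"]] for c in(W,T)]
def tri(a,b):
    X=cv2.triangulatePoints(M[0],M[1],np.array(a,float),np.array(b,float)); X=(X[:3]/X[3]).ravel(); return np.round([(X-HG)@k for k in(HX,HY,UZ)],4)
c2=lambda x,y:(165+x/3.3,150+y/3.3)
print('knob2',tri((313,180),c2(590,280)),'knob3',tri((312,229),c2(655,262)))
print('bar ends',tri((285,262),c2(690,298)),tri((285,123),c2(535,342)))
# bar from wrist on plane z=.104
m=mask(W,(0,0,0),(180,255,40),[275,140,297,240]); q=cv2.findNonZero(m)[:,0]; vx,vy,x,y=cv2.fitLine(q,cv2.DIST_HUBER,0,.01,.01).ravel()
for yy in(150,193,235):
    X=onz(W,(x+(yy-y)*vx/vy,yy),.108); print('bar',X,[(X-HG)@k for k in(HX,HY)])
for p in((302,180),(322,180)): print('knob ends z.07',(onz(W,p,.07)-HG)@HX)
E
```

```text
knob2 [-0.1694  0.0019 -0.0309] knob3 [-0.168  -0.0551 -0.0351]
bar ends [-0.21   -0.0636  0.0229] [-0.2143  0.0662  0.0425]
bar [ 0.43357105 -0.13047458  0.108     ] [np.float64(-0.21206057881709123), np.float64(0.03936572940259564)]
bar [ 0.44430986 -0.16942264  0.108     ] [np.float64(-0.21056978399506066), np.float64(-0.0010081552454974363)]
bar [ 0.4556369 -0.2105042  0.108    ] [np.float64(-0.20899735171050274), np.float64(-0.04359364271542566)]
knob ends z.07 -0.1804104663532185
knob ends z.07 -0.15845926075257669
```

The studs sit at z≈0.07, below where the fingertips will be, and the bar position is confirmed. Descending over the bar.

Call:
{"fn": "servo_tool", "kwargs": {"targets": [{"offset": [-0.001,0.002,0.015],"dr": [0,0,0]},{"offset": [-0.002,0.004,0.04],"dr": [-0.6,-0.3,-0.2]},{"offset": [-0.003,0.006,0.07],"dr": [-0.6,-0.3,-0.2]},{"offset": [-0.003,0.006,0.1],"dr": [-0.6,-0.3,-0.2]},{"offset": [-0.003,0.006,0.12],"dr": [-0.6,-0.3,-0.2]},{"offset": [-0.003,0.006,0.135],"dr": [-0.6,-0.3,-0.2]},{"offset": [-0.003,0.006,0.15],"dr": [-0.6,-0.3,-0.2]},{"offset": [-0.003,0.006,0.16],"dr": [-0.6,-0.3,-0.2]},{"offset": [-0.003,0.006,0.164],"dr": [-0.6,-0.3,-0.2]},{"offset": [-0.003,0.006,0.164],"dr": [-0.6,-0.3,-0.2]},{"offset": [-0.003,0.006,0.164],"dr": [-0.6,-0.3,-0.2]}]}}

```text
time_s: 14.15
position: [0.4502, -0.1697, 0.0975]
tcp_rot: [[-0.234, 0.957, 0.174], [0.972, 0.231, 0.035], [-0.007, 0.178, -0.984]]
force: [0.2, -0.2, 0.3]
opening: 0.45
grasp_force: 0.0
```

Call:
{"fn": "servo_tool", "kwargs": {"targets": [{"offset": [0,0,0],"dr": [0,0,0]},{"offset": [0,0,0],"dr": [0,0,0]},{"offset": [0,0,0],"dr": [0,0,0]},{"offset": [0,0,0],"dr": [0,0,0]},{"offset": [0,0,0],"dr": [0,0,0]},{"offset": [0,0,0],"dr": [0,0,0]},{"offset": [0,0,0],"dr": [0,0,0]},{"offset": [0,0,0],"dr": [0,0,0]}], "gripper": 1}}

```text
time_s: 14.82
position: [0.4489, -0.1702, 0.097]
tcp_rot: [[-0.233, 0.957, 0.173], [0.972, 0.23, 0.035], [-0.006, 0.176, -0.984]]
force: [-4.9, -2.1, 3.4]
opening: 0.127
grasp_force: 30.0
```

```bash
python3 - <<'E'
from h import *
from rig import bot
s=bot.read_state(); R0=np.array(s['tcp_rot']); p0=np.array(s['position']); print(p0,R0,s['force'],s['moment'],s['opening'])
# rotate whole tool about the hinge axis
for a in np.arange(3,37,3.):
    Q=Ro.from_rotvec(np.radians(a)*HY).as_matrix()
    p=HG+Q@(p0-HG)
    print(a,np.round(R0.T@(p-p0),4),np.round(R0.T@(HY*a),2))
E
```

```text
[ 0.44890903 -0.17015458  0.09696359] [[-0.23284349  0.95704095  0.17279042]
 [ 0.97249589  0.23022545  0.03532694]
 [-0.00597142  0.17626362 -0.98432488]] [-4.92027754 -2.06085528  3.42484602] [-0.59082666  0.85137565 -0.04798511] 0.12724428137009997
3.0 [-0.0001  0.0018 -0.0107] [ 3.    0.01 -0.02]
6.0 [-0.0001  0.0042 -0.0212] [ 6.    0.02 -0.03]
9.0 [-0.0002  0.0071 -0.0316] [ 9.    0.03 -0.05]
12.0 [-0.0003  0.0106 -0.0418] [12.    0.05 -0.06]
15.0 [-0.0003  0.0146 -0.0519] [15.    0.06 -0.08]
18.0 [-0.0004  0.0191 -0.0617] [18.    0.07 -0.1 ]
21.0 [-0.0005  0.0241 -0.0712] [21.    0.08 -0.11]
24.0 [-0.0005  0.0296 -0.0805] [24.    0.09 -0.13]
27.0 [-0.0006  0.0356 -0.0895] [27.    0.1  -0.15]
30.0 [-0.0007  0.0421 -0.0982] [30.    0.12 -0.16]
33.0 [-0.0008  0.049  -0.1065] [33.    0.13 -0.18]
36.0 [-0.0008  0.0563 -0.1144] [36.    0.14 -0.19]
```

The bar is gripped at 11 mm opening. Lifting along the arc, 15° first.

Call:
{"fn": "servo_tool", "kwargs": {"targets": [{"offset": [0,0.0005,-0.0035],"dr": [1,0,0]},{"offset": [0,0.001,-0.007],"dr": [2,0,0]},{"offset": [0,0.0018,-0.0107],"dr": [3,0,0]},{"offset": [0,0.003,-0.016],"dr": [4.5,0,0]},{"offset": [0,0.0042,-0.0212],"dr": [6,0,0]},{"offset": [0,0.0056,-0.0265],"dr": [7.5,0,0]},{"offset": [0,0.0071,-0.0316],"dr": [9,0,0]},{"offset": [0,0.0088,-0.0367],"dr": [10.5,0,0]},{"offset": [0,0.0106,-0.0418],"dr": [12,0,0]},{"offset": [0,0.0125,-0.0469],"dr": [13.5,0,0]},{"offset": [0,0.0146,-0.0519],"dr": [15,0,0]},{"offset": [0,0.0146,-0.0519],"dr": [15,0,0]},{"offset": [0,0.0146,-0.0519],"dr": [15,0,0]}]}}

```text
time_s: 15.9
position: [0.4538, -0.169, 0.1504]
tcp_rot: [[-0.234, 0.969, -0.082], [0.972, 0.233, -0.026], [-0.006, -0.086, -0.996]]
force: [-2.3, -4.0, -0.1]
opening: 0.13
grasp_force: 30.0
```

```bash
cat > arc.py <<'E'
from h import *
from rig import bot
import sys
s=bot.read_state(); R0=np.array(s['tcp_rot']); p0=np.array(s['position']); print(s['time_s'],p0,s['force'],s['opening'])
z=R0[:,2]; v=p0-.0115*z-HG; print('bar r',np.hypot(v@HX,v[2]),'ang',np.degrees(np.arctan2(v[2],-v@HX)),'tilt',np.degrees(np.arctan2(-z@HX,-z[2])))
for a in map(float,sys.argv[1:]):
    Q=Ro.from_rotvec(np.radians(a)*HY).as_matrix(); p=HG+Q@(p0-HG)
    print(a,np.round(R0.T@(p-p0),4))
E
python3 arc.py 3 6 9 12 15 18 21 22
```

```text
15.9 [ 0.45379817 -0.16900112  0.15039873] [-2.25743779 -3.98399925 -0.09588441] 0.12960843336402394
bar r 0.20844072133245498 ang 16.114944014960273 tilt 4.931513854743818
3.0 [-0.0001  0.0018 -0.0107]
6.0 [-0.0002  0.0041 -0.0212]
9.0 [-0.0002  0.007  -0.0316]
12.0 [-0.0003  0.0105 -0.0419]
15.0 [-0.0004  0.0145 -0.0519]
18.0 [-0.0005  0.0189 -0.0618]
21.0 [-0.0006  0.0239 -0.0714]
22.0 [-0.0006  0.0257 -0.0745]
```

Call:
{"fn": "servo_tool", "kwargs": {"targets": [{"offset": [0,0.0005,-0.0035],"dr": [1,0,0]},{"offset": [0,0.001,-0.007],"dr": [2,0,0]},{"offset": [0,0.0018,-0.0107],"dr": [3,0,0]},{"offset": [0,0.003,-0.016],"dr": [4.5,0,0]},{"offset": [0,0.0041,-0.0212],"dr": [6,0,0]},{"offset": [0,0.0055,-0.0265],"dr": [7.5,0,0]},{"offset": [0,0.007,-0.0316],"dr": [9,0,0]},{"offset": [0,0.0087,-0.0367],"dr": [10.5,0,0]},{"offset": [0,0.0105,-0.0419],"dr": [12,0,0]},{"offset": [0,0.0125,-0.0469],"dr": [13.5,0,0]},{"offset": [0,0.0145,-0.0519],"dr": [15,0,0]},{"offset": [0,0.0167,-0.0569],"dr": [16.5,0,0]},{"offset": [0,0.0189,-0.0618],"dr": [18,0,0]},{"offset": [0,0.0205,-0.065],"dr": [19,0,0]},{"offset": [0,0.0222,-0.0682],"dr": [20,0,0]},{"offset": [0,0.0239,-0.0714],"dr": [21,0,0]},{"offset": [0,0.0239,-0.0714],"dr": [21,0,0]},{"offset": [0,0.0239,-0.0714],"dr": [21,0,0]},{"offset": [0,0.0239,-0.0714],"dr": [21,0,0]}]}}

```text
time_s: 17.48
position: [0.4826, -0.1622, 0.2196]
tcp_rot: [[-0.233, 0.875, -0.424], [0.972, 0.207, -0.108], [-0.007, -0.437, -0.899]]
force: [-3.1, -4.1, 0.8]
opening: 0.124
grasp_force: 30.0
```

```bash
python3 arc.py 1 2; python3 - <<'E'
from h import *
from rig import viewer
d={n:viewer.capture(n) for n in("scene","top","wrist")};pickle.dump(d,open('c5.pkl','wb'))
v=[cv2.resize(d['scene']['color'][120:260,160:330,::-1],(728,600),interpolation=cv2.INTER_CUBIC)]
cv2.imwrite('pics/s5.png',v[0])
E
```

```text
17.4833 [ 0.48258639 -0.16221552  0.21961055] [-3.09139639 -4.11850712  0.83015885] 0.12386972109952485
bar r 0.2088821815824726 ang 37.0842627547889 tilt 25.917357733398852
1.0 [-0.      0.0005 -0.0036]
2.0 [-0.0001  0.0011 -0.0071]
```

View pics/s5.png

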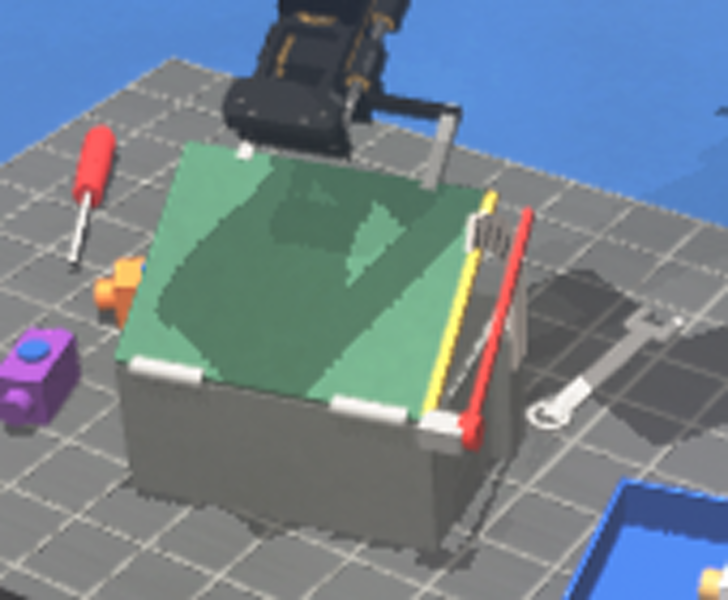

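The scene crop shows the cover up, with the yellow stripe (430,412)→(491,195) nearly parallel to the red pointer (475,420)→(528,212). I'll measure the difference.

```bash
python3 - <<'E'
from h import *
d=pickle.load(open('c5.pkl','rb')); T,S=d['top'],d['scene']
def line(c,m,lo,hi):
    q=cv2.findNonZero(m)[:,0]; q=q[(q[:,1]>lo)&(q[:,1]<hi)]
    vx,vy,x,y=cv2.fitLine(q,cv2.DIST_HUBER,0,.01,.01).ravel()
    o,a=ray(c,(x,y)); _,b=ray(c,(x+20*vx,y+20*vy)); n=np.cross(a,b); D=np.cross(n,HY); D*=np.sign(D[2])
    return n/np.linalg.norm(n),round(float(np.degrees(np.arctan2(D[2],-D@HX))),2),len(q),q.min(0),q.max(0)
red=lambda c,b:mask(c,(0,130,80),(8,255,255),b)|mask(c,(174,130,80),(180,255,255),b)
Y=lambda c,b:mask(c,(22,110,90),(35,255,255),b)
sr=line(S,red(S,[260,160,292,226]),0,213); sy=line(S,Y(S,[250,160,290,226]),0,999)
tr=line(T,red(T,[265,165,300,226]),0,999); ty=line(T,Y(T,[280,165,330,240]),0,999)
for k in(sr,sy,tr,ty): print(k[1:])
for a,b in((sr,tr),(sy,ty)):
    D=np.cross(a[0],b[0]); D*=np.sign(D[2]); print('elev',np.degrees(np.arctan2(D[2],-D@HX)),D/np.linalg.norm(D))
E
```

```text
(36.6, 107, array([270, 169], dtype=int32), array([283, 212], dtype=int32))
(34.66, 93, array([259, 165], dtype=int32), array([275, 215], dtype=int32))
(51.1, 70, array([278, 183], dtype=int32), array([286, 199], dtype=int32))
(88.49, 20, array([291, 183], dtype=int32), array([293, 190], dtype=int32))
elev 31.386285514715937 [-0.82392482 -0.223892    0.52059607]
elev 58.12303729604724 [-0.53995997  0.00900097  0.84164257]
```

The scene view gives pointer 36.6° and cover 34.7°; the arm kinematics put the cover at about 36.0°. I'll raise it by 1° and settle.

Call:
{"fn": "servo_tool", "kwargs": {"targets": [{"offset": [0,0.0003,-0.0018],"dr": [0.5,0,0]},{"offset": [0,0.0005,-0.0036],"dr": [1,0,0]},{"offset": [0,0.0005,-0.0036],"dr": [1,0,0]},{"offset": [0,0.0005,-0.0036],"dr": [1,0,0]},{"offset": [0,0.0005,-0.0036],"dr": [1,0,0]},{"offset": [0,0.0005,-0.0036],"dr": [1,0,0]},{"offset": [0,0.0005,-0.0036],"dr": [1,0,0]},{"offset": [0,0.0005,-0.0036],"dr": [1,0,0]}]}}

```text
time_s: 18.3
position: [0.4847, -0.1617, 0.2227]
tcp_rot: [[-0.233, 0.868, -0.439], [0.972, 0.204, -0.112], [-0.007, -0.452, -0.892]]
force: [-2.1, -5.0, 1.1]
opening: 0.125
grasp_force: 30.0
```

```bash
python3 - <<'E'
from h import *
from rig import viewer,bot
S=viewer.capture('scene'); s=bot.read_state()
def line(c,m,hi):
    q=cv2.findNonZero(m)[:,0]; q=q[q[:,1]<hi]; vx,vy,x,y=cv2.fitLine(q,cv2.DIST_HUBER,0,.01,.01).ravel()
    _,a=ray(c,(x,y)); _,b=ray(c,(x+20*vx,y+20*vy)); D=np.cross(np.cross(a,b),HY); D*=np.sign(D[2]); return np.degrees(np.arctan2(D[2],-D@HX))
b=[250,155,292,226]
for sat in(110,150): print(line(S,mask(S,(0,sat,80),(8,255,255),b)|mask(S,(174,sat,80),(180,255,255),b),212),line(S,mask(S,(20,sat,80),(36,255,255),b),212))
z=np.array(s['tcp_rot'])[:,2]; print('tilt',np.degrees(np.arctan2(-z@HX,-z[2])),s['force'],s['grasp_force'],np.abs(s['qvel']).max(),s['time_s'])
E
```

```text
36.66216499834399 36.27598307326839Traceback (most recent call last):
  File "<stdin>", line 8, in <module>
  File "<stdin>", line 5, in line
TypeError: 'NoneType' object is not subscriptable
```

The pointer reads 36.7° and the cover 36.3°, well inside 4°, and the grip holds at 30 N. Handing in.

```bash
python3 -c "
from rig import ticket
print(ticket.hand_in())"
```

```text
the job is handed in; nothing more can be done
None
```

The job is handed in, with no verdict returned: the valve block was set down in the blue tray with the cover shut, and the gripper is holding the cover at about 36.3° against the pointer's 36.7° (scene-camera estimates).

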